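Sweep the stray nuts off the sorting board into the catch tray

ROBOT

A 6-joint arm with a two-finger parallel gripper is mounted at the origin on the work surface. World frame = base frame: x ahead of the robot, y to its left, z up, the work surface at z = 0. Lengths are in m, angles in degrees, forces in N, time in s.
With the tool pointing down it reaches from about 0.3 to 0.75 m from the base axis. Payload 8.5 kg.
Tool frame: the origin (TCP) lies midway between the tips of the shut fingers; the grasp point (between the pads) lies grasp_offset behind it (grasp_offset is the distance from the TCP to the grasp point, in m); z points along the fingers, y is the line along which they close (so a half turn about z gives the same grasp; the last joint's range is limited). The gripper opens to 85 mm and grips with 20 to 120 N. Pads are 22 mm wide; open, the fingers measure 114 mm over their backs; the gripper's body (76 mm by 85 mm) begins 54 mm behind the grasp point. The pads swing forward as they close: fully open they stand 13 mm farther back than shut.
Start: joints at [59.112, 21.807, 74.336, -0, 83.858, -12.336], TCP at [0.175, 0.521, 0.231] pointing down, gripper open.
Joint ranges: [-178.18, 178.18], [-50.72, 133.34], [12.68, 142.11], [-81.47, 261.47], [9.98, 163.14], [-165.26, 165.26]. Speed limits (degrees/s): [136.94, 136.94, 180, 180, 180, 180].

INTERFACE

Orientations are given as a 3x3 rotation matrix whose columns are the frame's x, y, z axes.
In Python, from rig import observe, get_image, camera_params, close_job, grasp_offset gives the robot as it stands.
- The arm moves only by the shell command python3 -m handwheel 'ROWS' [OPENING] [FORCE]. ROWS is JSON, a list of rows, each a list of 2 entries, a list of its own where there are three numbers: the shift along the tool's x, y, z as a fraction of full scale, then the turn, a rotation vector about the tool's x, y, z as a fraction of full scale. In form: [[[dx, dy, dz], [ax, ay, az]], ...]. A call has 1 to 10 rows; each row is the pose to reach, as a shift and turn from the pose commanded when the call began, along the tool's axes at that moment, turning the shorter way round; what a row does not reach only later rows make up. Full scale, the value 1, is 0.5 m for a shift and pi rad for a turn. A row lasts 1/10 s, in which the tool goes at most 50 mm and 8.59 degrees, less where a joint would pass 70% of its speed; a pose out of reach is approached as far as the arm can. A call with a number of a shift or a turn outside -1 to 1 is refused whole. A call with a gripper value outside its range is refused whole. OPENING is the opening, from 0 (shut) to 1 (fully open), set as the call begins (- or left out, the last holds). The fingers move at their own pace and stop on an object; FORCE is the grip in N (left out, the last holds). Time passes only in rows, so rows that repeat a pose let the fingers close. It gives the time, the measured TCP pose, the force, the opening and the grip force at its end, in the units of the state.
- observe(): the state, without advancing time (a new reading comes with each control period).
- get_image(name): name is "scene" or "top" or "wrist"; returns (picture, depth): 400x640x3 uint8, red, green, blue; 400x640 float32, m along the optical axis (not along the pixel's ray), 0 where there is no reading.
- camera_params(name): a dict with "K" (3x3 intrinsics, pixels), "R" (3x3) and "t" (3): a world point X has camera coordinates R X + t. Camera axes: x right, y down, z forward; pixel columns grow to the right and rows downward; lengths in m; the calibration is good to about 2 mm. A picture is of the moment at which its call begins: read the wrist's pose just before it. camera_params takes no time and is no camera call; for the wrist camera it gives the pose at the moment of the call.
- close_job(): hands the job in; it is judged then, once.
The state is a dict: "time_s": time; "q": joint angles; "qvel": joint speeds; "joint_efforts": joint torques, N m; "position": TCP position; "tool_rot": TCP orientation; "ft_force": force on the tool from outside, world axes, zero at the start; "wrist_torque": the same for the moment, N m; "grip_width": finger opening in m; "gripper_force": force on a finger pad.
Only numpy, scipy, OpenCV 4.12 (cv2) and the standard library are available. Lean on these libraries where they do the work, as an engineer would, in place of code of your own. Each camera call takes 0.05 s, during which the arm holds its last target. There are 200 camera calls.

TASK

Four loose hex nuts lie on the sorting board at the assembly bench. With closed fingers, push or sweep all four along the board and over its open end so that they drop into the low, empty catch tray docked there; do not pick any of them up. Leave the electronics module standing on the board, the pot and the screwdriver where they are.

Things in the scene. Friction and masses are not known exactly. Their poses are not given: they have to be found in the camera images.
- board: fixed sorting board, plywood, flat brown deck, 244 mm along its x, 280 mm along its y. Origin at the centre of its underside, on the table; deck top at z = 36 mm. Rims 10 mm thick stand 12 mm above the deck along both long sides (x = -117, +117 mm). The ends at y = -140 and +140 mm are open: the catch tray stands against one, the stock bin against the other, either way round.
- tray: fixed low empty catch tray, black plastic, outside 244 (x) by 120 (y) by 34 mm high, walls and floor 4 mm thick. Origin at the centre of its underside, on the table; axes parallel to the board's, centre at y = +201 or -201 mm in the board's frame. Its rim is 2 mm below the deck and 1 mm from the board's end: what is pushed over that end falls in.
- stock_bin: fixed black plastic stock bin full of other nuts (fixed, not part of the job), 244 (x) by 120 (y) by 65 mm high; its wall stands 29 mm above the deck and closes the board's end away from the tray. Origin at the centre of its underside, 201 mm from the board's centre, axes parallel to the board's.
- nut1: loose steel hex nut, 24 mm across flats, 28 mm across corners, 13 mm thick, about 33 g, lying flat on the deck in any turn. Origin at its centre, 6.5 mm above what it lies on; z is the axis of its bore. The four are alike and slide freely; at the start each is 55 to 80 mm to one side of the board's long middle line, 40 mm or more from the next, clear of rims and module.
- nut2: loose steel hex nut, 24 mm across flats, 28 mm across corners, 13 mm thick, about 33 g, lying flat on the deck in any turn. Origin at its centre, 6.5 mm above what it lies on; z is the axis of its bore. The four are alike and slide freely; at the start each is 55 to 80 mm to one side of the board's long middle line, 40 mm or more from the next, clear of rims and module.
- nut3: loose steel hex nut, 24 mm across flats, 28 mm across corners, 13 mm thick, about 33 g, lying flat on the deck in any turn. Origin at its centre, 6.5 mm above what it lies on; z is the axis of its bore. The four are alike and slide freely; at the start each is 55 to 80 mm to one side of the board's long middle line, 40 mm or more from the next, clear of rims and module.
- nut4: loose steel hex nut, 24 mm across flats, 28 mm across corners, 13 mm thick, about 33 g, lying flat on the deck in any turn. Origin at its centre, 6.5 mm above what it lies on; z is the axis of its bore. The four are alike and slide freely; at the start each is 55 to 80 mm to one side of the board's long middle line, 40 mm or more from the next, clear of rims and module.
- module: loose electronics module, a black block 36 mm (x) by 60 mm (y) with a green board on top, 30 mm high in all, 0.25 kg, standing about the middle of the deck between the nuts. To be left alone. Origin at the centre of its underside.
- pot: loose black round pot, 76 mm across, 85 mm high, with a wooden stick that leans out to 135 mm high; on the table to the right of the work (lesser y). To be left alone. Origin at the centre of its underside.
- driver: loose screwdriver lying on the table to the left of the work (greater y), about 200 mm long, under 40 mm high. To be left alone. Its long axis is its x.

How it is judged (in metres and radians):
At the end, for the whole second after the job is handed in: All four nuts lie inside the catch tray, their centres within its walls and below 30 mm above the table, at rest; module, pot and screwdriver each within 15 mm of where they started (x of nut1 in the frame of tray between -0.118 and 0.118 m and y of nut1 in the frame of tray between -0.056 and 0.056 m and z of nut1 in the frame of tray between 0 and 0.03 m and linear speed of each of nut1, nut2, nut3, nut4 below 0.02 m/s and x of nut2 in the frame of tray between -0.118 and 0.118 m and y of nut2 in the frame of tray between -0.056 and 0.056 m and z of nut2 in the frame of tray between 0 and 0.03 m and x of nut3 in the frame of tray between -0.118 and 0.118 m and y of nut3 in the frame of tray between -0.056 and 0.056 m and z of nut3 in the frame of tray between 0 and 0.03 m and x of nut4 in the frame of tray between -0.118 and 0.118 m and y of nut4 in the frame of tray between -0.056 and 0.056 m and z of nut4 in the frame of tray between 0 and 0.03 m and distance of each of module, pot, driver from where it was at the start of the episode below 0.015 m); the robot touches nothing.
It fails at once if a nut was lifted: its centre rose more than 22 mm above the board's deck (height (world z) of any of nut1, nut2, nut3, nut4 above 0.058 m).
It fails at once if the module, the pot or the screwdriver was pushed more than 15 mm (distance of any of module, pot, driver from where it was at the start of the episode above 0.015 m).
It fails at once if the module or the pot was tipped (angle between any of module, pot's own z axis and vertical above 0.3 rad).
It also fails if it takes over 61 s, if anything falls off the work surface, if the arm or the gripper's body presses on something with over 40 N, if the wrist force passes 120 N, or if a joint passes its speed limit or range.

## Working session

There is one attempt and no reset: what is moved stays moved. The work goes in short steps, Python scripts to look and compute and a shell command to move; the robot and the scene stay as the last step left them, time stands still between calls to the robot, and variables do not carry over. Pictures are saved under pics/ and viewed, at most 13 in all, crops included, and the job is handed in when it is done.

```bash
mkdir -p pics; cat > h.py <<'E'
import numpy as np,cv2
from rig import *
def snap(name,f):
    p=camera_params(name); im,d=get_image(name)
    cv2.imwrite('pics/'+f+'.png',im[:,:,::-1]); np.savez('pics/'+f+'.npz',im=im,d=d,**p)
    return im,d,p
def world(d,p):
    v,u=np.mgrid[:d.shape[0],:d.shape[1]]
    c=np.stack([u,v,np.ones_like(u)],-1)@np.linalg.inv(p['K']).T*d[...,None]
    return (c-p['t'])@p['R']
E
python3 - <<'E'
from h import *
s=observe();print(s['time_s'],s['position'],s['tool_rot'],grasp_offset,s['grip_width'])
snap('top','top0');snap('scene','sc0')
E
```

```text
0.0 [0.17483834 0.52115148 0.23070136] [[-9.48030583e-01  3.18178295e-01 -7.65982231e-04]
 [ 3.18179053e-01  9.48029791e-01 -1.26749075e-03]
 [ 3.22885929e-04 -1.44533949e-03 -9.99998903e-01]] 0.0187 0.08571407157969553
```

View pics/top0.png

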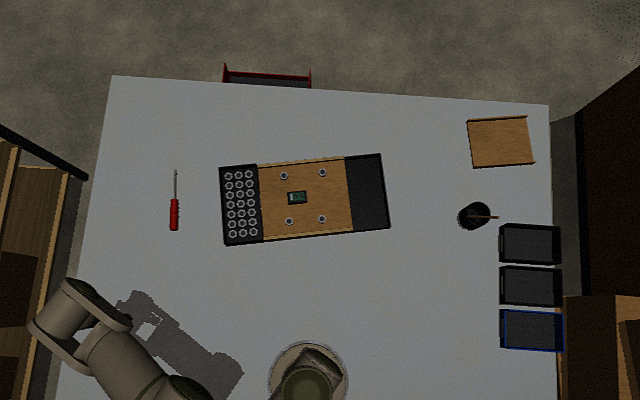

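View pics/sc0.png

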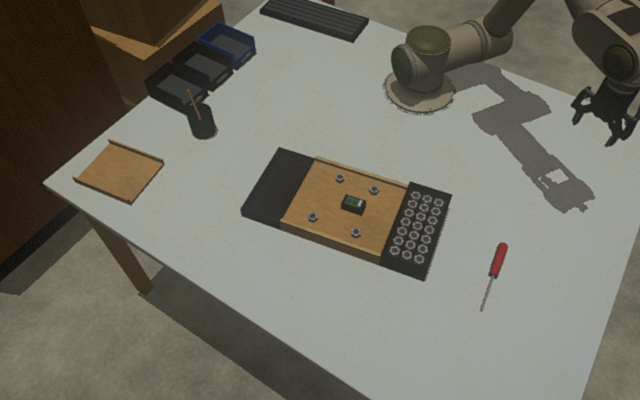

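The stock bin is on the left at greater y, around (240,200), and the tray is on the right, around (368,190). The nuts are at about (284,175), (322,172), (289,221) and (322,219), and the module is at (297,197). Next I'll measure these.

```bash
python3 - <<'E'
from h import *
z=np.load('pics/top0.npz');im=z['im'];W=world(z['d'],z)
hsv=cv2.cvtColor(im,cv2.COLOR_RGB2HSV)
z_=W[...,2]
roi=np.zeros(z_.shape,bool);roi[145:250,212:395]=1
deck=(roi&(hsv[...,1]>80)&(hsv[...,0]<25)&(hsv[...,2]>50)).astype(np.uint8)
deck[:,:255]=0;deck[:,358:]=0
def rect(m,zz):
    ys,xs=np.nonzero(m)
    K=np.linalg.inv(z['K']);c=-z['R'].T@z['t'];r=(np.c_[xs,ys,np.ones_like(xs)]@K.T)@z['R']
    P=c+r*((zz-c[2])/r[:,2])[:,None]
    return P
P=rect(deck,.036);print('deck',cv2.minAreaRect(P[:,:2].astype(np.float32)),np.median(z_[deck>0]))
P=rect(roi&(z_>.02),.040);print('all',cv2.minAreaRect(P[:,:2].astype(np.float32)))
for n,(u,v) in dict(A=(284,175),B=(322,172),C=(289,221),D=(322,219)).items():
    m=np.zeros_like(roi);m[v-9:v+10,u-9:u+10]=1
    m&=(hsv[...,1]<70)
    m&=np.ones_like(m);P=rect(m,.049);print(n,P[:,:2].mean(0),P[:,:2].min(0),P[:,:2].max(0),m.sum(),np.nonzero(m)[1].mean(),np.nonzero(m)[0].mean())
m=roi&(z_>.055)&(np.arange(640)>270)&(np.arange(640)<340);P=rect(m,.066);print('mod',cv2.minAreaRect(P[:,:2].astype(np.float32)),m.sum())
E
python3 - <<'E'
import cv2
i=cv2.imread('pics/top0.png')[145:250,210:400]
cv2.imwrite('pics/crop0.png',cv2.resize(i,None,fx=4,fy=4,interpolation=2))
E
```

```text
deck ((0.5604094862937927, 0.05669212341308594), (0.2449948936700821, 0.2842155694961548), 10.279166221618652) 0.036369336444083335
all ((0.5632843375205994, 0.06038883328437805), (0.33695757389068604, 0.5493510365486145), 5.184218406677246)
A [0.6226853  0.12723657] [0.61057742 0.11538954] [0.63374163 0.14106381] 51 283.3333333333333 175.2549019607843
B [0.6425538  0.00530846] [ 0.63184147 -0.00750523] [0.65557673 0.01793874] 50 321.98 171.88
C [0.4769062  0.09786799] [0.46424127 0.08702191] [0.48986358 0.10931706] 53 288.6792452830189 221.0188679245283
D [ 0.49211037 -0.00314831] [ 0.4805236  -0.01491724] [0.50351828 0.01044371] 55 321.3272727272727 218.4909090909091
mod ((0.5522300601005554, 0.0526144914329052), (0.202167347073555, 0.33355778455734253), 89.02276611328125) 265
```

View pics/crop0.png

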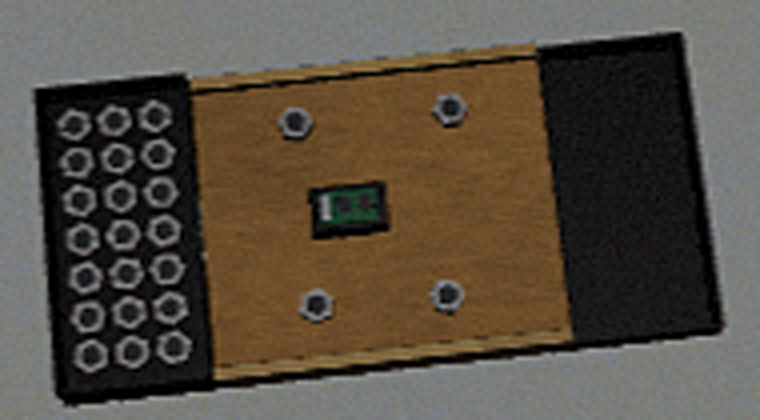

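The crop shows the bin on the left with its deck edge from (190,80) to (212,380), and the tray on the right with its deck edge from (540,45) to (572,340). The nuts are at (295,122), (450,108), (317,305) and (447,295), and the module is at (348,210). Next I'll work out the board frame and express the nuts in it.

```bash
cat > loc.py <<'E'
from h import *
z=np.load('pics/top0.npz')
def bp(pts,zz):
    u=np.c_[np.array(pts)/4+[210,145]-.375,np.ones(len(pts))]
    K=np.linalg.inv(z['K']);c=-z['R'].T@z['t'];r=(u@K.T)@z['R']
    return (c+r*((zz-c[2])/r[:,2])[:,None])[:,:2]
if __name__=='__main__':
    TL,TR,BL,BR=bp([(189,79),(538,44),(213,381),(571,341)],.048)
    print(TL,TR,BL,BR,np.linalg.norm(TL-TR),np.linalg.norm(BL-BR),np.linalg.norm(TL-BL))
    # tray far corners (z=.034)
    a,b=bp([(683,33),(722,330)],.034);print('trayfar',a,b)
    ctr=(TL+TR+BL+BR)/4
    d=(TR-TL)+(BR-BL);d2=(TL-BL)+(TR-BR)
    print('ctr',ctr,'ang -y dir',np.degrees(np.arctan2(d[0],-d[1])),np.degrees(np.arctan2(-a[0]*0+(b-a)[1],-(b-a)[0])),np.degrees(np.arctan2(d2[1],d2[0])))
    ang=np.arctan2(d[0],-d[1]);X=np.array([np.cos(ang),np.sin(ang)]);Y=np.array([-np.sin(ang),np.cos(ang)])
    N=np.array([[.6227,.1272],[.6426,.0053],[.4769,.0979],[.4921,-.0031]])
    M=bp([(348,207)],.066)
    for p in np.r_[N,M]: print(p,(p-ctr)@X*1e3,(p-ctr)@Y*1e3)
E
python3 loc.py
```

```text
[0.65274816 0.21486736] [ 0.70185125 -0.06192658] [0.41250699 0.17261513] [ 0.46332916 -0.10197955] 0.281115635557631 0.2792581776842645 0.24392841196471673
trayfar [ 0.72390596 -0.17932034] [ 0.48260545 -0.22069967]
ctr [0.55760889 0.05589409] ang -y dir 10.271930044379625 -9.730699908388551 9.754490983947646
[0.6227 0.1272] 76.76314777116299 58.555997729128336
[0.6426 0.0053] 74.60697147868656 -64.93882363515301
[0.4769 0.0979] -71.92482640862808 55.724684551502804
[ 0.4921 -0.0031] -74.97878186575846 -46.36700637418351
[0.55343858 0.07846791] -0.07810071635414462 22.95567229114692
```

```bash
cat > go.py <<'E'
import sys,json
from h import *
C=np.array([.5576,.0559]);a=np.radians(10);X=np.array([np.cos(a),np.sin(a)]);Y=np.array([-np.sin(a),np.cos(a)])
s=observe();p=s['position'];R=s['tool_rot'];b=p[:2]-C
print('t',s['time_s'],'board',np.round([b@X*1e3,b@Y*1e3,p[2]*1e3],1),'yaw err',np.degrees(np.arctan2(R[:2,1]@X,R[:2,1]@Y)),'grip',s['grip_width'])
for t in json.loads(sys.argv[1]):
    w=np.r_[C+X*t[0]/1e3+Y*t[1]/1e3,t[2]/1e3]
    print(t,np.round(R.T@(w-p)/.5,4))
E
python3 go.py '[[75,-28,120],[75,-28,41]]'
```

```text
t 0.1 board [-296.1  524.7  230.8] yaw err 28.554356469936284 grip 0.08514786630307032
[75, -28, 120] [-1.1804 -0.6159  0.2219]
[75, -28, 41] [-1.1805 -0.6157  0.3799]
```

```bash
python3 -m handwheel '[[[-0.8,-0.4,0.1],[0,0,-0.158]],[[-0.8,-0.4,0.1],[0,0,-0.158]],[[-0.8,-0.4,0.1],[0,0,-0.158]],[[-0.8,-0.4,0.1],[0,0,-0.158]],[[-0.8,-0.4,0.1],[0,0,-0.158]],[[-0.8,-0.4,0.1],[0,0,-0.158]],[[-0.8,-0.4,0.1],[0,0,-0.158]],[[-0.8,-0.4,0.1],[0,0,-0.158]],[[-0.8,-0.4,0.1],[0,0,-0.158]],[[-0.8,-0.4,0.1],[0,0,-0.158]]]' 0 40; python3 go.py '[[75,-28,120],[75,-28,41]]'
```

```text
time_s: 1.1
position: [0.4929, 0.2013, 0.1803]
tool_rot: [[-0.986, -0.168, -0.001], [-0.168, 0.986, -0.001], [0.001, -0.001, -1.0]]
ft_force: [-0.3, 0.6, -0.3]
grip_width: -0.0002
gripper_force: 0.0
t 1.1 board [-38.4 154.4 180.3] yaw err 0.33782256116992354 grip -0.0002156504608188153
[75, -28, 120] [-0.2291 -0.3634  0.1206]
[75, -28, 41] [-0.2293 -0.3633  0.2786]
```

```bash
python3 -m handwheel '[[[-0.229,-0.363,0.12],[0,0,0]],[[-0.229,-0.363,0.12],[0,0,0]],[[-0.229,-0.363,0.12],[0,0,0]],[[-0.229,-0.363,0.12],[0,0,0]],[[-0.229,-0.363,0.12],[0,0,0]],[[-0.229,-0.363,0.12],[0,0,0]],[[-0.229,-0.363,0.12],[0,0,0]],[[-0.229,-0.363,0.12],[0,0,0]]]' >/dev/null; python3 - <<'E'
from h import *
snap('wrist','w1')
E
python3 go.py '[[75,-28,41],[75,-165,41]]'
```

```text
t 1.95 board [ 73.6 -22.3 121.9] yaw err 0.023898623564285987 grip 4.825541175926159e-05
[75, -28, 41] [-0.0028 -0.0114  0.1619]
[75, -165, 41] [-0.0029 -0.2854  0.1618]
```

View pics/w1.png

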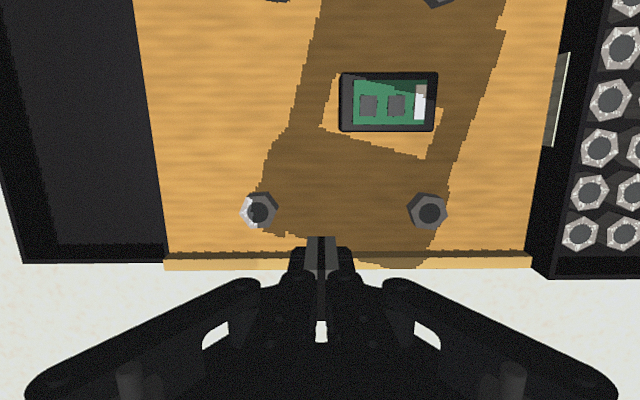

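The wrist view shows B at (259,211), A at (428,211), the module at (388,102), and the shut fingers midway between the two nuts. I'll check these against the calibration.

```bash
python3 - <<'E'
from h import *
z=np.load('pics/w1.npz')
C=np.array([.5576,.0559]);a=np.radians(10);X=np.array([np.cos(a),np.sin(a)]);Y=np.array([-np.sin(a),np.cos(a)])
for n,u,h in [('B',(259,211),.049),('A',(428,211),.049),('modtop',(388,101),.066),('traycornerdeck',(165,250),.036),('deckend bin',(530,250),.036),('deckend bin',(560,60),.036),('deckend tray',(140,60),.036)]:
    r=(np.linalg.inv(z['K'])@[*u,1])@z['R'];c=-z['R'].T@z['t'];P=c+r*(h-c[2])/r[2]
    print(n,(P[:2]-C)@X*1e3,(P[:2]-C)@Y*1e3)
E
```

```text
B 73.08988110660367 -66.27500089608921
A 73.13598671020962 55.01605263223412
modtop -1.5538029385500622 18.57198000978592
traycornerdeck 109.28649855599053 -144.708923132919
deckend bin 109.41358601517962 143.01354293179156
deckend bin -29.000704140545682 138.84508002711186
deckend tray -29.05062714957354 -143.3272266837421
```

```bash
python3 -m handwheel '[[[0,-0.008,0.08],[0,0,0]],[[0,-0.008,0.13],[0,0,0]],[[0,-0.008,0.161],[0,0,0]],[[0,-0.008,0.161],[0,0,0]],[[0,-0.008,0.161],[0,0,0]]]'|grep ft; python3 go.py '[[74,-28,41],[74,-165,41]]'
```

```text
ft_force: [0.2, 0.1, 0.5]
t 2.45 board [ 74.2 -27.1  41.9] yaw err 0.060212204634212424 grip 0.0002011807308712583
[74, -28, 41] [ 0.0004 -0.0019  0.0017]
[74, -165, 41] [ 1.000e-04 -2.759e-01  1.800e-03]
```

```bash
python3 -m handwheel '[[[0,-0.03,0],[0,0,0]],[[0,-0.06,0],[0,0,0]],[[0,-0.085,0],[0,0,0]],[[0,-0.11,0],[0,0,0]],[[0,-0.135,0],[0,0,0]],[[0,-0.16,0],[0,0,0]],[[0,-0.185,0],[0,0,0]],[[0,-0.21,0],[0,0,0]],[[0,-0.24,0],[0,0,0]],[[0,-0.276,0],[0,0,0]]]'|grep ft; python3 -m handwheel '[[[0,0,-0.05],[0,0,0]],[[0,0,-0.12],[0,0,0]],[[0,0,-0.16],[0,0,0]]]'|grep ft
python3 - <<'E'
from h import *
snap('wrist','w2')
E
python3 go.py '[[74,97,120],[74,97,41],[74,-28,41],[74,-165,41]]'
```

```text
ft_force: [-0.1, 0.1, -0.7]
ft_force: [-0.2, -1.0, 0.9]
t 3.8 board [  74.9 -168.1  126.1] yaw err 0.16817353935523086 grip -7.011452593649608e-05
[74, 97, 120] [0.0035 0.5302 0.0102]
[74, 97, 41] [0.0045 0.5308 0.1682]
[74, -28, 41] [0.0038 0.2808 0.1692]
[74, -165, 41] [0.003  0.0068 0.1702]
```

View pics/w2.png

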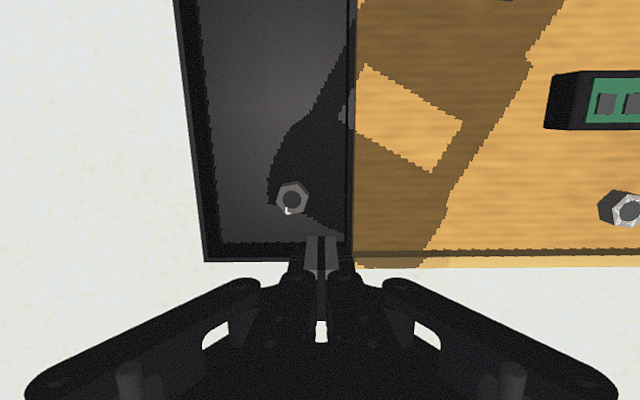

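Nut B is in the tray at (292,198), and A hasn't moved, at (628,208). Next is A.

```bash
python3 -m handwheel '[[[0.003,0.53,0],[0,0,0]],[[0.003,0.53,0],[0,0,0]],[[0.003,0.53,0],[0,0,0]],[[0.003,0.53,0],[0,0,0]],[[0.003,0.53,0],[0,0,0]],[[0.003,0.53,0],[0,0,0]],[[0.003,0.53,0],[0,0,0]],[[0.003,0.53,0],[0,0,0]]]'|grep ft;python3 go.py '[[74,97,120],[74,97,41]]'
```

```text
ft_force: [0.7, -0.4, -0.4]
t 4.6 board [ 72.9  97.8 120.4] yaw err 0.15275164866454505 grip 0.00014421893113189475
[74, 97, 120] [-0.0022 -0.0016  0.0008]
[74, 97, 41] [-0.0023 -0.0015  0.1588]
```

```bash
python3 -m handwheel '[[[-0.002,0,0.06],[0,0,0]],[[-0.002,0,0.11],[0,0,0]],[[-0.002,0,0.15],[0,0,0]],[[-0.002,0,0.158],[0,0,0]],[[-0.002,0,0.158],[0,0,0]],[[-0.002,0,0.158],[0,0,0]]]'|grep ft;python3 go.py '[[74,-165,41]]'
```

```text
ft_force: [0.3, 0.8, 1.1]
t 5.2 board [74.4 98.3 42.9] yaw err 0.1717499324215986 grip -3.778731723485093e-05
[74, -165, 41] [-0.0007 -0.5266  0.0041]
```

```bash
python3 -m handwheel '[[[0,-0.03,0.002],[0,0,0]],[[0,-0.05,0.002],[0,0,0]],[[0,-0.075,0.002],[0,0,0]],[[0,-0.1,0.002],[0,0,0]],[[0,-0.125,0.002],[0,0,0]],[[0,-0.15,0.002],[0,0,0]],[[0,-0.175,0.002],[0,0,0]],[[0,-0.2,0.002],[0,0,0]],[[0,-0.225,0.002],[0,0,0]],[[0,-0.25,0.002],[0,0,0]]]'|grep ft
python3 - <<'E'
from h import *
snap('wrist','w3')
E
python3 go.py '[[74,-165,41]]'
```

```text
ft_force: [-1.2, 2.8, 4.3]
t 6.25 board [ 73.5 -28.7  40.8] yaw err 0.18546046114123396 grip -1.3968025073849434e-05
[74, -165, 41] [-1.800e-03 -2.726e-01 -1.000e-04]
```

View pics/w3.png

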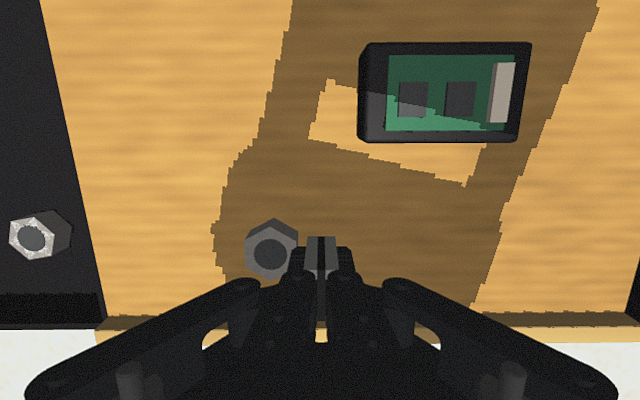

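A is still centred ahead of the fingers at (271,252), and B is in the tray. I'll keep pushing.

```bash
python3 -m handwheel '[[[0,-0.025,0],[0,0,0]],[[0,-0.05,0],[0,0,0]],[[0,-0.075,0],[0,0,0]],[[0,-0.1,0],[0,0,0]],[[0,-0.125,0],[0,0,0]],[[0,-0.15,0],[0,0,0]],[[0,-0.18,0],[0,0,0]],[[0,-0.21,0],[0,0,0]],[[0,-0.24,0],[0,0,0]],[[0,-0.272,0],[0,0,0]]]'|grep ft; python3 -m handwheel '[[[0,0,-0.05],[0,0,0]],[[0,0,-0.12],[0,0,0]],[[0,0,-0.18],[0,0,0]],[[0,0,-0.18],[0,0,0]]]'|grep ft
python3 - <<'E'
from h import *
snap('wrist','w4')
E
python3 go.py '[[-73,-10,120],[-73,-10,41]]'
```

```text
ft_force: [0.6, 0.1, 0.0]
ft_force: [-0.3, -0.0, 0.7]
t 7.7 board [  73.9 -162.8  133. ] yaw err 0.1233521668810448 grip -0.0001501696856606056
[-73, -10, 120] [0.2945 0.3051 0.0242]
[-73, -10, 41] [0.2951 0.3054 0.1822]
```

View pics/w4.png

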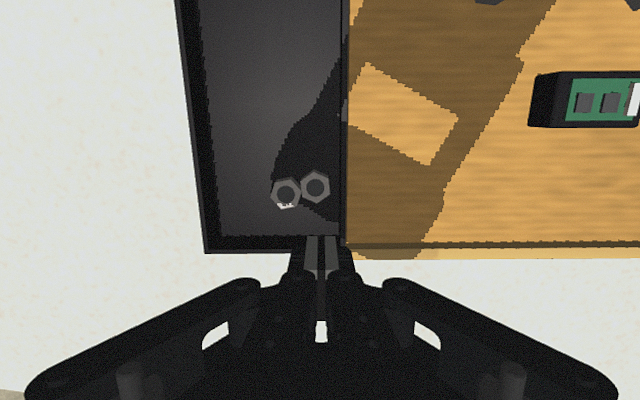

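Both A and B are in the tray, at (286,193) and (315,187). Next is D in the near row.

```bash
python3 -m handwheel '[[[0.299,0.307,0.02],[0,0,0]],[[0.299,0.307,0.02],[0,0,0]],[[0.299,0.307,0.02],[0,0,0]],[[0.299,0.307,0.02],[0,0,0]],[[0.299,0.307,0.02],[0,0,0]],[[0.299,0.307,0.02],[0,0,0]],[[0.299,0.307,0.02],[0,0,0]],[[0.299,0.307,0.02],[0,0,0]]]'|grep ft
python3 - <<'E'
from h import *
snap('wrist','w5')
E
python3 go.py '[[-75,-9,120],[-75,-9,41],[-75,-165,41]]'
```

```text
ft_force: [-1.0, 0.5, -0.1]
t 8.55 board [-75.3  -8.9 120.5] yaw err 0.16722990803654902 grip 4.578165154512693e-05
[-75, -9, 120] [-0.0005 -0.0002  0.001 ]
[-75, -9, 41] [-0.0005 -0.0002  0.159 ]
[-75, -165, 41] [-0.0014 -0.3122  0.159 ]
```

View pics/w5.png

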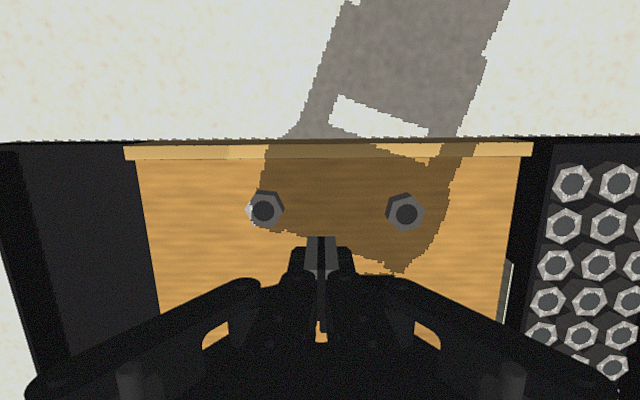

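D is at (264,210) and C at (404,211). The fingers are in line with D, so I'll descend and push.

```bash
python3 -m handwheel '[[[0,0,0.06],[0,0,0]],[[0,0,0.11],[0,0,0]],[[0,0,0.15],[0,0,0]],[[0,0,0.159],[0,0,0]],[[0,0,0.159],[0,0,0]],[[0,0,0.159],[0,0,0]]]'|grep ft;python3 go.py '[[-75,-165,41]]'
python3 -m handwheel '[[[-0.0005,-0.03,0],[0,0,0]],[[-0.001,-0.06,0],[0,0,0]],[[-0.001,-0.09,0],[0,0,0]],[[-0.001,-0.12,0],[0,0,0]],[[-0.001,-0.15,0],[0,0,0]],[[-0.001,-0.18,0],[0,0,0]],[[-0.001,-0.21,0],[0,0,0]],[[-0.001,-0.24,0],[0,0,0]],[[-0.001,-0.275,0],[0,0,0]],[[-0.001,-0.312,0],[0,0,0]]]'|grep ft; python3 -m handwheel '[[[0,0,-0.05],[0,0,0]],[[0,0,-0.12],[0,0,0]],[[0,0,-0.16],[0,0,0]],[[0,0,-0.16],[0,0,0]]]'|grep ft
python3 go.py '[[-75,95,120],[-75,95,41]]'
```

```text
ft_force: [-0.5, 0.0, -1.3]
t 9.15 board [-75.4  -8.3  42. ] yaw err 0.12730109123270256 grip 0.00018636376280995956
[-75, -165, 41] [-0.0015 -0.3133  0.0022]
ft_force: [0.0, 0.6, 0.0]
ft_force: [0.8, 0.7, -0.2]
t 10.55 board [ -75.  -165.9  123.8] yaw err 0.15570510979310995 grip -1.6524531389585762e-05
[-75, 95, 120] [0.0014 0.5219 0.0058]
[-75, 95, 41] [0.002  0.5224 0.1638]
```

```bash
python3 - <<'E'
from h import *
snap('wrist','w6')
E
python3 -m handwheel '[[[0,0.522,0],[0,0,0]],[[0,0.522,0],[0,0,0]],[[0,0.522,0],[0,0,0]],[[0,0.522,0],[0,0,0]],[[0,0.522,0],[0,0,0]],[[0,0.522,0],[0,0,0]],[[0,0.522,0],[0,0,0]],[[0,0.522,0],[0,0,0]],[[0,0.522,0],[0,0,0]]]'|grep ft;python3 go.py '[[-74,95,41],[-74,-165,41]]'
```

```text
ft_force: [-1.6, 0.4, -0.3]
t 11.5 board [-75.2  95.5 120.9] yaw err 0.23108791428871936 grip -0.00015872067033484134
[-74, 95, 41] [-0.0024 -0.001   0.1598]
[-74, -165, 41] [-0.0045 -0.521   0.1599]
```

View pics/w6.png

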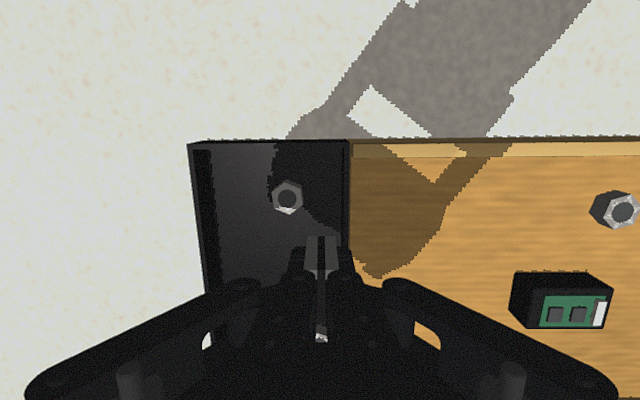

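D is in the tray at (288,197). The last nut, C, is at (618,211). I'll descend and push it, keeping the line straight.

```bash
python3 -m handwheel '[[[-0.002,0,0.06],[0,0,0]],[[-0.002,0,0.11],[0,0,0]],[[-0.002,0,0.15],[0,0,0]],[[-0.002,0,0.159],[0,0,0]],[[-0.002,0,0.159],[0,0,0]],[[-0.002,0,0.159],[0,0,0]]]'|grep ft;python3 go.py '[[-74,-165,41]]'
python3 -m handwheel '[[[0,-0.03,0.002],[0,0,0]],[[0,-0.05,0.002],[0,0,0]],[[-0.0005,-0.075,0.002],[0,0,0]],[[-0.0005,-0.1,0.002],[0,0,0]],[[-0.0005,-0.125,0.002],[0,0,0]],[[-0.001,-0.15,0.002],[0,0,0]],[[-0.001,-0.175,0.002],[0,0,0]],[[-0.001,-0.2,0.002],[0,0,0]],[[-0.001,-0.225,0.002],[0,0,0]],[[-0.001,-0.25,0.002],[0,0,0]]]'|grep ft
python3 - <<'E'
from h import *
snap('wrist','w7')
E
python3 go.py '[[-74,-165,41]]'
```

```text
ft_force: [-0.3, -0.5, -0.2]
t 12.1 board [-73.7  96.5  42.6] yaw err 0.15706523791239446 grip -0.00030898143623502326
[-74, -165, 41] [-0.0009 -0.523   0.0034]
ft_force: [-0.4, 3.0, 5.3]
t 13.15 board [-73.8 -30.6  40.8] yaw err 0.16504435308310103 grip -5.3621049199660636e-05
[-74, -165, 41] [-3.000e-04 -2.688e-01 -1.000e-04]
```

View pics/w7.png

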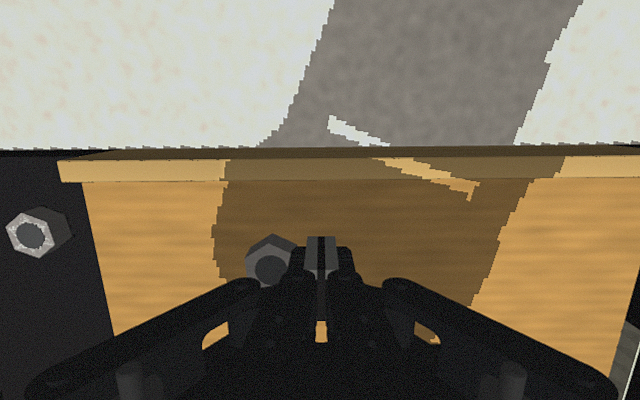

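The nut is ahead of the fingers at (270,266), but about 4 mm off towards +X. I'll back off slightly, re-centre and finish the push.

```bash
python3 -m handwheel '[[[0,0.012,0],[0,0,0]],[[-0.009,0.012,0],[0,0,0]],[[-0.009,0.012,0],[0,0,0]],[[-0.009,0,0],[0,0,0]],[[-0.009,-0.02,0],[0,0,0]],[[-0.009,-0.04,0],[0,0,0]],[[-0.009,-0.065,0],[0,0,0]],[[-0.009,-0.09,0],[0,0,0]],[[-0.009,-0.115,0],[0,0,0]],[[-0.009,-0.14,0],[0,0,0]]]'|grep ft
python3 -m handwheel '[[[0,-0.025,0],[0,0,0]],[[0,-0.05,0],[0,0,0]],[[0,-0.075,0],[0,0,0]],[[0,-0.1,0],[0,0,0]],[[0,-0.128,0],[0,0,0]],[[0,-0.128,0],[0,0,0]]]'|grep ft
python3 -m handwheel '[[[0,0,-0.05],[0,0,0]],[[0,0,-0.14],[0,0,0]],[[0,0,-0.2],[0,0,0]],[[0,0.2,-0.25],[0,0,0]],[[0,0.4,-0.25],[0,0,0]],[[0,0.4,-0.25],[0,0,0]],[[0,0.4,-0.25],[0,0,0]],[[0,0.4,-0.25],[0,0,0]]]'|grep ft
python3 - <<'E'
from h import *
snap('top','top1')
i=cv2.imread('pics/top1.png')[145:250,210:400]
cv2.imwrite('pics/crop1.png',cv2.resize(cv2.convertScaleAbs(i,alpha=1.6),None,fx=4,fy=4,interpolation=2))
a=cv2.imread('pics/top0.png').astype(int);b=cv2.imread('pics/top1.png').astype(int)
for n,(u0,u1,v0,v1) in dict(mod=(286,309,189,206),pot=(450,500,195,235),drv=(165,185,165,235)).items(): print(n,abs(a-b)[v0:v1,u0:u1].mean())
E
python3 go.py '[]'
```

```text
ft_force: [0.9, -0.9, 0.3]
ft_force: [0.5, 0.3, -0.2]
ft_force: [0.3, -0.7, 0.0]
mod 45.651321398124466
pot 4.2251666666666665
drv 4.438809523809524
t 15.6 board [-69.9  40.9 166.2] yaw err -0.16855931595527446 grip -7.12278680983583e-05
```

View pics/crop1.png

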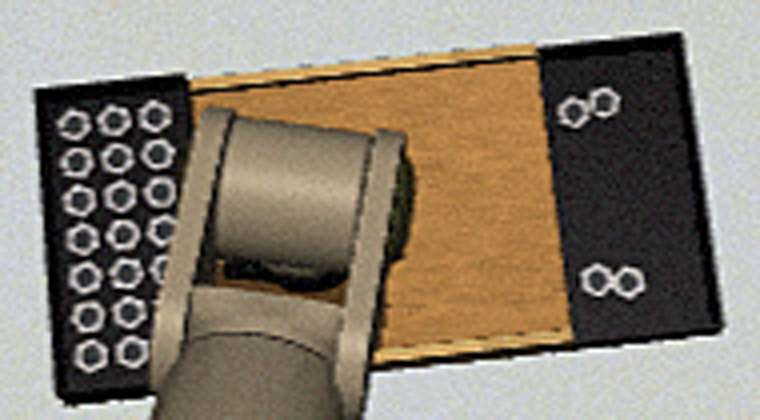

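All four nuts are in the tray, at (575,111), (604,101), (597,280) and (629,282). The arm is hiding the module. Before handing in, I'll check the nut heights for stacking.

```bash
python3 - <<'E'
from h import *
z=np.load('pics/top1.npz');W=world(z['d'],z)
for u,v in [(575,111),(604,101),(597,280),(629,282)]:
    u,v=u//4+210,v//4+145;print(np.round(W[v-4:v+5,u-4:u+5,2].max(),3))
E
python3 - <<'E'
from rig import *
print(close_job())
E
```

```text
0.025
1.577
0.022
0.026
the job is handed in; nothing more can be done
None
```

All four nuts were pushed into the catch tray and the job was handed in at about 15.6 s. In the last pictures the pot and driver had not moved; the arm hid the module then, but it was never touched. No verdict was returned. The nut heights read flat at 22–26 mm, except for one bad depth reading.

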